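# Clear the truffle case and hold its lid for a customer

## Robot

A 6-joint arm with a two-finger parallel gripper is mounted at the origin on a cart in front of the work surface, level with it; the furniture and walls round the work are solid. World frame = base frame: x ahead of the robot, y to its left, z up, the work surface at z = 0. Lengths are in m, angles in degrees, forces in N, time in s.
With the tool pointing down it reaches from about 0.3 to 0.85 m from the base axis. Payload 4.2 kg.
Tool frame: the origin (TCP) lies at the very end of the fingers, on their centre line; the grasp point (between the pads) lies 19 mm behind it; z points along the fingers, y is the line along which they close (so a half turn about z gives the same grasp; the last joint's range is limited). The gripper opens to 91 mm and grips with 3 to 60 N. Pads are 32 mm wide; open, the fingers measure 118 mm over their backs; the gripper's body (76 mm by 178 mm) begins 60 mm behind the grasp point.
Start: joints at [71.677, 18.312, 89.639, -0, 72.044, -1.146], TCP at [0.17, 0.549, 0.214] pointing down, gripper open.
Joint ranges: [-177.97, 177.97], [-48.28, 115.42], [12.27, 149.76], [-77.06, 257.06], [2.81, 150.46], [-146.56, 146.56]. Speed limits (degrees/s): [147.25, 147.25, 180, 180, 180, 180].

## Interface

Orientations are given as [roll, pitch, yaw] about the fixed x, y, z axes, in that order (R = Rz(yaw) Ry(pitch) Rx(roll)).
In Python, from plant import env, eyes, telemetry, finish_job gives the robot as it stands (env), with the cameras (eyes), the job as plain functions and the readings (telemetry).
- The arm moves only by the shell command python3 steer.py 'ROWS' [OPENING] [FORCE]. ROWS is rows parted by semicolons, their numbers by spaces, 1 to 8 of them, each of 6 numbers: dx, dy, dz in m, then a rotation vector rx, ry, rz in degrees; each row is the pose to reach, as a shift and turn from the pose commanded when the command began, along the tool's axes at that moment; what a row does not reach only later rows make up. A row lasts 1/12 s, in which the tool goes at most 0.0417 m and 7.16 degrees, less where a joint would pass 70% of its speed; a pose out of reach is approached as far as the arm can. OPENING is the finger opening in m, set as the command begins (- or left out keeps the last). The fingers move at their own pace and stop on an object; FORCE is the grip in N (left out, the last holds). Time passes only in rows, so rows that do not move let the fingers close. It prints the time, the measured TCP pose, the force, the opening and the grip force at its end.
- telemetry.get_obs(): the state, without advancing time (a new reading comes with each control period).
- eyes.read_camera(name): name is "scene" or "top" or "wrist"; returns a dict with "color" (420x560x3 uint8, red, green, blue), "K" (3x3 intrinsics, pixels), "rvec" (rotation vector, rad) and "tvec" (3), from world to camera coordinates, as OpenCV has them. Camera axes: x right, y down, z forward; pixel columns grow to the right and rows downward; lengths in m; the calibration is good to about 2 mm. A picture is of the moment at which its call begins. There is no depth.
- finish_job(): hands the job in; it is judged then, once.
The state is a dict: "time_s": time; "q": joint angles; "joint_vel": joint speeds; "joint_torque": joint torques, N m; "tool_pos": TCP position; "ee_rot": TCP orientation; "force": force on the tool from outside, world axes, zero at the start; "moment": the same for the moment, N m; "grip_width": finger opening in m; "grip_force": force on a finger pad.
Only numpy, scipy, OpenCV 4.12 (cv2) and the standard library are available. Lean on these libraries where they do the work, as an engineer would, in place of code of your own. Each camera call takes 0.05 s, during which the arm holds its last target. There are 200 camera calls.

## Task

Two tasting cups have been left standing on the glass lid of the truffle case: take them off and nest them one after the other, upright, into the third cup on the counter, making one neat stack of three where that cup stands. Only then raise the lid, which has a brass knob near its front edge, to 45 degrees, so that the customer can reach under it while the glass still shields the truffles, and finish while holding it there, because it falls shut by itself. Do not let the lid drop, do not knock a cup over, and leave the other things on the counter where they are.

Things in the scene. Friction and masses are not known exactly. Their poses are not given: they have to be found in the camera images.
- sample_case: truffle display case, wooden tray with a clear glass lid, 178 (x) x 240 (y) x 99 mm to the top of the knob; fixed to the counter; origin at the centre of its underside, its -x side is the front (towards the robot, up to 0.25 rad of yaw). With the lid shut the flat top of the lid lies 78 mm above the origin and reaches from x = -88 to +81 mm and y = -119 to +119 mm. Truffles inside stay there
- lid_angle (a joint): hinge of the glass lid, rad: 0 shut, grows as the front edge rises (45 degrees = 0.785), limit 1.74; the axis runs along the case's y. The lid weighs 0.3 kg and falls shut when let go (about 2 N lifts it at the knob)
- sample_case_lid: the clear glass lid: a 3 mm plate with a 28 mm skirt all round, the skirt's lower edge 47 mm above the case's origin when shut. Its origin and axes coincide with those of the case when shut, and turn with the lid about lid_hinge
- lid_hinge (a point): point on the hinge axis at the rear of the case, at x = +82.5, y = 0, z = 47.5 mm in the case's frame; fixed
- lid_knob (a point): centre of the brass knob on the lid, at x = -58.5, y = 0, z = 89 mm in the case's frame with the lid shut; the knob is round, 17 mm across and 20 mm high above the glass (79 to 99 mm); moves with the lid. The knob may turn between finger pads that close along the case's y
- cup_left: open pale brown paper tapered tasting cup, 60 mm tall, outside diameter 62 mm at the rim and 38 mm at the foot, wall 2.5 mm, inner floor 20 mm above the foot, 20 to 40 g; origin at the centre of its foot, z up out of the mouth; starts on the lid, on its left (+y) half. Nested, a cup's foot rests on the floor of the one below, so it sits 20 mm higher, with about 1 mm of play all round
- cup_right: open pale brown paper tapered tasting cup, 60 mm tall, outside diameter 62 mm at the rim and 38 mm at the foot, wall 2.5 mm, inner floor 20 mm above the foot, 20 to 40 g; origin at the centre of its foot, z up out of the mouth; starts on the lid, on its right (-y) half
- cup_counter: open pale brown paper tapered tasting cup, 60 mm tall, outside diameter 62 mm at the rim and 38 mm at the foot, wall 2.5 mm, inner floor 20 mm above the foot, 20 to 40 g; origin at the centre of its foot, z up out of the mouth; starts on the counter to the left or the right of the case; the stack is made here
- cup_lids: stack of black cup lids, 86 mm across, 49 mm high, on the counter on the other side of the case from the counter cup; origin at the centre of its underside; not to be moved
- milk_jug: steel milk jug with a handle, 72 x 107 x 97 mm, standing at the right; origin at the middle of its underside; not to be moved
- red_bar: dark red chocolate bar lying flat, 158 x 78 x 10 mm, at the right; origin at the centre of its underside; not to be moved
- lilac_box: lilac and white patterned chocolate box, 55 x 92 x 83 mm, standing at the left rear; origin at the centre of its underside; not to be moved
- gift_sleeve: slim dark gift box standing on its long edge, 22 x 155 x 95 mm, behind the case to the right; origin at the centre of its underside; not to be moved

How it is judged (in metres and radians):
On the way, in this order (a step that is already met when the one before it is completed fails the run):
1. one of the cups from the lid is let go, nested upright in the counter cup, the lid still shut (((horizontal distance between cup_left and cup_counter below 0.006 m and z of cup_left in the frame of cup_counter between 0.016 and 0.026 m and angle between cup_left's own z axis and vertical below 0.12 rad) or (horizontal distance between cup_right and cup_counter below 0.006 m and z of cup_right in the frame of cup_counter between 0.016 and 0.026 m and angle between cup_right's own z axis and vertical below 0.12 rad)) and value of joint lid_angle below 0.08 rad and contact force between the fingers and cup_left below 0.2 N and contact force between the fingers and cup_right below 0.2 N and contact force between the fingers and cup_counter below 0.2 N and height (world z) of cup_counter below 0.006 m and angle between cup_counter's own z axis and vertical below 0.1 rad), for 0.2 s.
2. both cups from the lid are let go, nested in one stack of three, the lid still shut (((horizontal distance between cup_left and cup_counter below 0.006 m and z of cup_left in the frame of cup_counter between 0.016 and 0.026 m and angle between each of cup_left, cup_right's own z axis and vertical below 0.12 rad and horizontal distance between cup_right and cup_left below 0.006 m and z of cup_right in the frame of cup_left between 0.016 and 0.026 m) or (horizontal distance between cup_right and cup_counter below 0.006 m and z of cup_right in the frame of cup_counter between 0.016 and 0.026 m and angle between each of cup_right, cup_left's own z axis and vertical below 0.12 rad and horizontal distance between cup_left and cup_right below 0.006 m and z of cup_left in the frame of cup_right between 0.016 and 0.026 m)) and value of joint lid_angle below 0.08 rad and contact force between the fingers and cup_left below 0.2 N and contact force between the fingers and cup_right below 0.2 N and contact force between the fingers and cup_counter below 0.2 N and height (world z) of cup_counter below 0.006 m and angle between cup_counter's own z axis and vertical below 0.1 rad), for 0.2 s.
At the end, for the whole second after the job is handed in: The three cups stand nested as one upright stack (axes within 6 mm, each 16 to 26 mm above the next) within 40 mm of where the counter cup stood, at rest and not touched by the fingers; the fingers hold the lid (over 0.5 N) still at 45 degrees, give or take 6 (0.68 to 0.89 rad) (((horizontal distance between cup_left and cup_counter below 0.006 m and z of cup_left in the frame of cup_counter between 0.016 and 0.026 m and angle between each of cup_left, cup_right's own z axis and vertical below 0.12 rad and horizontal distance between cup_right and cup_left below 0.006 m and z of cup_right in the frame of cup_left between 0.016 and 0.026 m) or (horizontal distance between cup_right and cup_counter below 0.006 m and z of cup_right in the frame of cup_counter between 0.016 and 0.026 m and angle between each of cup_right, cup_left's own z axis and vertical below 0.12 rad and horizontal distance between cup_left and cup_right below 0.006 m and z of cup_left in the frame of cup_right between 0.016 and 0.026 m)) and height (world z) of cup_counter below 0.006 m and angle between cup_counter's own z axis and vertical below 0.1 rad and contact force between the fingers and cup_left below 0.2 N and contact force between the fingers and cup_right below 0.2 N and contact force between the fingers and cup_counter below 0.2 N and distance of cup_counter from where it was at the start of the episode below 0.04 m and linear speed of each of cup_left, cup_right below 0.02 m/s and value of joint lid_angle between 0.68 and 0.89 rad and velocity of joint lid_angle between -0.05 and 0.05 rad/s and contact force between the fingers and sample_case_lid above 0.5 N); the arm keeps its last pose, push and grip.
It fails at once if the lid is raised while a cup from it is still on it or in the hand (value of joint lid_angle above 0.15 rad and height (world z) of any of cup_left, cup_right above 0.06 m).
It fails at once if the lid drops (falls faster than 1.5 rad/s) (velocity of joint lid_angle below -1.5 rad/s).
It fails at once if a cup is knocked over (tilted more than 0.8 rad) (angle between any of cup_left, cup_right, cup_counter's own z axis and vertical above 0.8 rad).
It fails at once if another thing on the counter is moved by more than 30 mm (distance of any of cup_lids, milk_jug, red_bar, lilac_box, gift_sleeve from where it was at the start of the episode above 0.03 m).
It also fails if it takes over 61 s, if anything falls off the work surface, if the arm or the gripper's body presses on something with over 40 N, if the wrist force passes 120 N, or if a joint passes its speed limit or range.

## Working session

There is one attempt and no reset: what is moved stays moved. The work goes in short steps, Python scripts to look and compute and a shell command to move; the robot and the scene stay as the last step left them, time stands still between calls to the robot, and variables do not carry over. Pictures are saved under pics/ and viewed, at most 10 in all, crops included, and the job is handed in when it is done.

```bash
ls; mkdir -p pics
python3 - <<'E'
from plant import env, eyes, telemetry, finish_job
import cv2,numpy as np
o=telemetry.get_obs();print(o['tool_pos'],o['ee_rot'],o['grip_width'])
for n in ("scene","top"):
    c=eyes.read_camera(n);cv2.imwrite(f"pics/{n}0.png",c["color"][:,:,::-1])
    R=cv2.Rodrigues(np.array(c["rvec"]))[0];print(n,c["K"],-R.T@np.array(c["tvec"]).ravel(),R)
E
```

```text
pics
plant.py
steer.py
[0.16965209 0.54886811 0.21313953] [-1.79899805e+02 -1.43720966e-03  1.62822689e+02] 0.0915755391670615
scene [[485.68712726   0.         277.51738493]
 [  0.         485.68712726 214.00710202]
 [  0.           0.           1.        ]] [-0.17633079 -0.65076302  0.92757232] [[ 0.58489032 -0.81109686  0.0050207 ]
 [-0.52262038 -0.38158624 -0.76240401]
 [ 0.62029932  0.4432988  -0.64708185]]
top [[431.00576317   0.         280.44930488]
 [  0.         431.00576317 201.32229179]
 [  0.           0.           1.        ]] [ 0.38002886 -0.0616723   1.42399139] [[-0.00972324 -0.99994986  0.00239437]
 [-0.98366258  0.00913436 -0.17979014]
 [ 0.17975925 -0.00410339 -0.98370208]]
```

View pics/scene0.png

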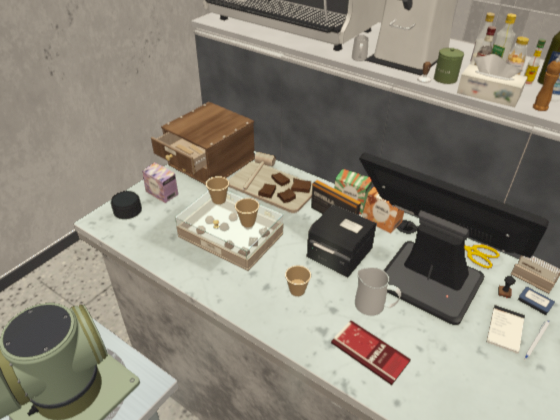

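View pics/top0.png

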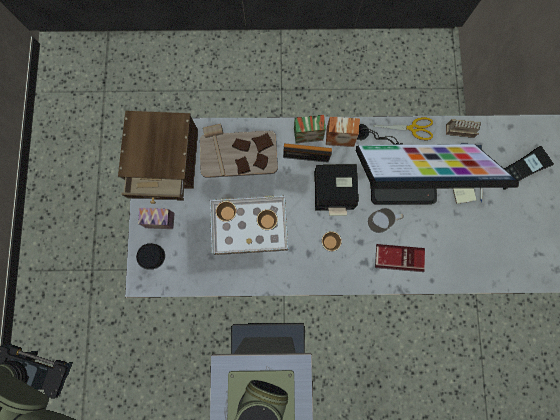

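The scene view shows the lid cups at about (217,190) and (248,213), with the counter cup at (298,281). In the top view they are at (227,212), (267,219) and (331,241), and the case spans about (211..287, 198..254). The counter cup is on the right of the case and the black lids are on the left.

```bash
cat > h.py <<'E'
from plant import env, eyes, telemetry, finish_job
import cv2,numpy as np
from scipy.spatial.transform import Rotation as Ro
def cam(n):
    c=eyes.read_camera(n); c["R"]=cv2.Rodrigues(np.array(c["rvec"],float))[0]; c["t"]=np.array(c["tvec"],float).ravel(); c["C"]=-c["R"].T@c["t"]; return c
def ray(c,uv): 
    d=c["R"].T@np.linalg.inv(c["K"])@np.array([uv[0],uv[1],1.]); return c["C"],d/np.linalg.norm(d)
def plane(c,uv,z):
    C,d=ray(c,uv); return C+d*(z-C[2])/d[2]
def proj(c,P):
    p=c["K"]@(c["R"]@np.array(P,float)+c["t"]); return p[:2]/p[2]
def tri(obs):
    A=np.zeros((3,3));b=np.zeros(3);rs=[ray(c,p) for c,p in obs]
    for C,d in rs: M=np.eye(3)-np.outer(d,d);A+=M;b+=M@C
    X=np.linalg.solve(A,b);return X,[np.linalg.norm((np.eye(3)-np.outer(d,d))@(X-C)) for C,d in rs]
def tan(c):
    h=cv2.cvtColor(c["color"],cv2.COLOR_RGB2HSV); return cv2.inRange(h,(8,75,70),(22,200,255))
def blobs(m,amin=100):
    n,l,s,ce=cv2.connectedComponentsWithStats(m); return [(l==i,s[i],ce[i]) for i in range(1,n) if s[i][4]>amin]
E
python3 - <<'E'
from h import *
out=[]
for n,box in (("scene",(150,150,330,310)),("top",(200,190,350,262))):
    c=cam(n);x0,y0,x1,y1=box
    m=tan(c)[y0:y1,x0:x1]
    for b,s,ce in blobs(m,60):
        print(n,s[:5]+[x0,y0,0,0,0],ce+[x0,y0])
    k=4; a=cv2.resize(c["color"][y0:y1,x0:x1],None,fx=k,fy=k,interpolation=cv2.INTER_CUBIC)
    mm=cv2.resize(m,None,fx=k,fy=k,interpolation=0); cs,_=cv2.findContours(mm,0,1); cv2.drawContours(a,cs,-1,(0,255,0),1)
    out.append(a)
cv2.imwrite("pics/s1.png",out[0][:600,:,::-1]);cv2.imwrite("pics/t1.png",out[1][:,:,::-1])
E
```

```text
scene [ 153  150  159   62 2900] [217.68034483 169.85344828]
scene [271 172  19  14 140] [280.35714286 178.23571429]
scene [277 178  34  25 381] [294.91863517 189.30183727]
scene [312 180  18  15 130] [321.49230769 186.49230769]
scene [235 199  24  28 486] [246.9691358  211.24279835]
scene [178 227  25  18 171] [188.83040936 235.94736842]
scene [218 226  64  42 470] [251.9106383  251.30638298]
scene [286 266  24  30 532] [297.35714286 279.29511278]
top [217 201  19  20 201] [227.56716418 211.87064677]
top [260 210  17  20 229] [268.26637555 219.97816594]
top [323 232  18  19 238] [331.59243697 241.3487395 ]
```

View pics/s1.png

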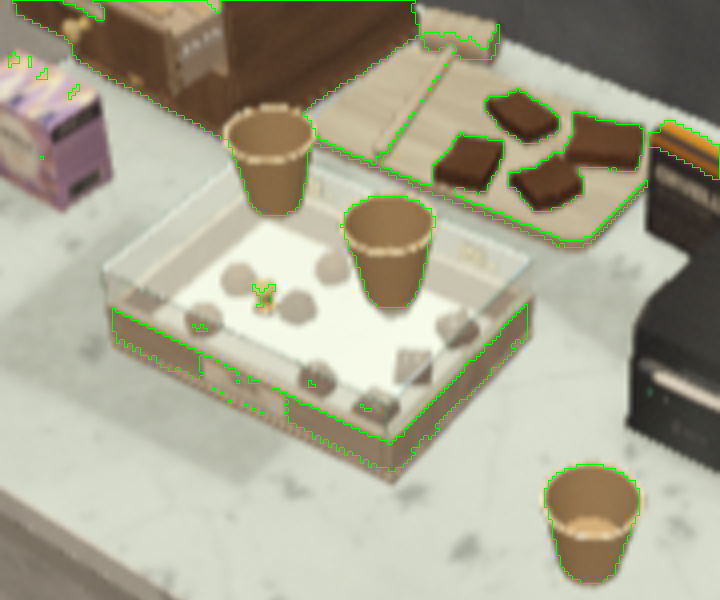

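View pics/t1.png

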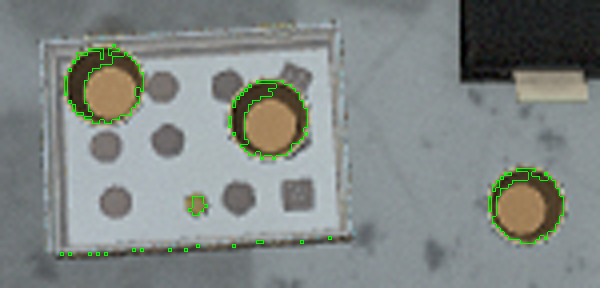

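The crops show the rims clearly. In s1 (4x, offset 150,150) the rim centres are at (269,134), (389,227) and (592,502), and the knob is at (265,297). In t1 (4x, offset 200,190) the rims are at (105,85), (269,119) and (526,206), and the knob is at (197,205). I'll triangulate these.

```bash
python3 - <<'E'
from h import *
s=cam("scene");t=cam("top")
f=lambda p,o:(np.array(p)+.5)/4-.5+np.array(o)
for n,a,b in (("left",(269,134),(105,85.5)),("right",(389,227),(269,119)),("counter",(592,502),(526.5,206)),("knob",(265,297),(197,205))):
    a=f(a,(150,150));b=f(b,(200,190))
    X,r=tri([(s,a),(t,b)]);z={"counter":.06,"knob":.092}.get(n,.138)
    print(n,X.round(4),np.round(r,4),plane(t,b,z).round(4),plane(s,a,z).round(4))
# lid front corners + rear corners at z .078 in top
for p in ((40,40),(335,23),(352,237),(55,257)): print(plane(t,f(p,(200,190)),.078).round(4))
for p in ((105,268),(388,428),(532,258)): print(plane(s,f(p,(150,150)),.078).round(4))
o=telemetry.get_obs();w=cam("wrist");R=Ro.from_euler('xyz',o['ee_rot'],degrees=True).as_matrix()
print(R.T@(w["C"]-o['tool_pos']),(R.T@w["R"].T).round(3),w["K"])
E
cat >> h.py <<'E'
def go(P,yaw=183.3,tilt=0):
    "print the shift and turn in tool axes to TCP P; tilt leans the tool back about the closing axis"
    o=telemetry.get_obs();R=Ro.from_euler('xyz',o['ee_rot'],degrees=True)
    T=Ro.from_euler('xyz',[180,0,yaw],degrees=True)*Ro.from_euler('y',tilt,degrees=True)
    d=R.inv().apply(np.array(P)-o['tool_pos']);print("d",d.round(4),"rv",(R.inv()*T).as_rotvec(degrees=True).round(2),"n",round(np.linalg.norm(d)/.0417,1))
E
S="-0.5427 -0.4337 -0.007 0 0 -20.5"
python3 steer.py "-0.54 -0.434 -0.01 0 0 -20.5;-0.54 -0.434 -0.01 0 0 -20.5;-0.54 -0.434 -0.01 0 0 -20.5;-0.54 -0.434 -0.01 0 0 -20.5;-0.54 -0.434 -0.01 0 0 -20.5;-0.54 -0.434 -0.01 0 0 -20.5;-0.54 -0.434 -0.01 0 0 -20.5;-0.54 -0.434 -0.01 0 0 -20.5" 0.09
python3 -c "
from h import *
go([.5,-.026,.22])"
```

```text
time_s: 1.02
tool_pos: [0.3558, 0.2732, 0.219]
ee_rot: [180.0, 0.0, -176.7]
force: [-0.5, 0.5, -0.5]
grip_width: 0.0898
grip_force: 0.0
d [-0.1264 -0.3071 -0.001 ] rv [0.03 0.04 0.05] n 8.0
```

```bash
python3 steer.py "-0.186 -0.31 0 0 0 0;-0.186 -0.31 0 0 0 0;-0.186 -0.31 0 0 0 0;-0.186 -0.31 0 0 0 0;-0.186 -0.31 0 0 0 0;-0.186 -0.31 0 0 0 0;-0.186 -0.31 0 0 0 0;-0.186 -0.31 0 0 0 0"
python3 steer.py "-0.025 -0.04 0 0 0 0;-0.025 -0.04 0 0 0 0;-0.025 -0.04 0 0 0 0"
python3 -c "
from h import *
c=cam('wrist');cv2.imwrite('pics/w1.png',c['color'][:,:,::-1])
go([.5606,-.0258,.123])
for P in ([.5606,-.0258,.138],[.5869,.0978,.138],[.5,.0313,.092]): print(proj(c,P))"
```

```text
time_s: 1.68
tool_pos: [0.5438, -0.0025, 0.2189]
ee_rot: [180.0, 0.0, -176.7]
force: [0.8, 0.6, 0.7]
grip_width: 0.0902
grip_force: 0.0
time_s: 1.93
tool_pos: [0.5712, -0.041, 0.218]
ee_rot: [180.0, -0.0, -176.9]
force: [-0.6, 0.6, 1.5]
grip_width: 0.0898
grip_force: 0.0
d [0.0087 0.0141 0.0952] rv [ 0.05 -0.07 -0.09] n 2.3
[296.78723626 205.85761676]
[437.91981336 243.01754836]
[359.25854178 134.8118526 ]
```

View pics/w1.png

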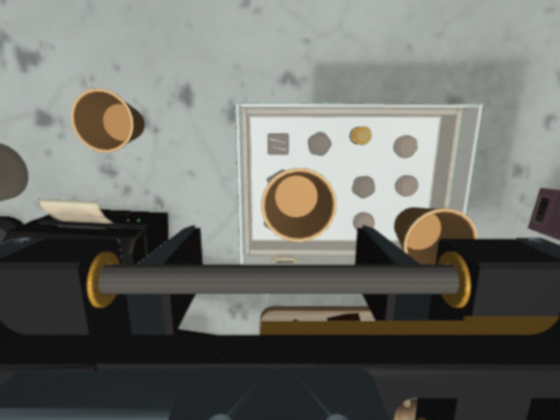

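The wrist view shows the right cup's rim centred at (299,205), the left cup's at about (436,243), the counter cup's at about (103,120) and the knob at (361,135). All four are within about 2 px of the predictions.

Run:
```python
from h import *
w=cam("wrist");t=cam("top")
f=lambda p,o:(np.array(p)+.5)/4-.5+np.array(o)
for n,a,b,z in (("left",(436,243),(105,85.5),.138),("right",(299,205),(269,119),.138),("counter",(103.5,120),(526.5,206),.06),("knob",(361,135),(197,205),.095)):
    X,r=tri([(w,a),(t,f(b,(200,190)))]);print(n,X.round(4),np.round(r,4),plane(w,a,z).round(4),plane(t,f(b,(200,190)),z).round(4))
# case front edge corners, glass top
for p in ((237,105),(481,105)): print(plane(w,p,.078).round(4))
go([.561,-.0245,.123])
```

```text
left [0.5865 0.0984 0.137 ] [0.0005 0.0005] [0.5856 0.098  0.138 ] [0.5869 0.098  0.138 ]
right [ 0.5584 -0.0243  0.1434] [0.0018 0.0018] [ 0.5586 -0.0223  0.138 ] [ 0.5602 -0.0256  0.138 ]
counter [ 0.4993 -0.2278  0.0499] [0.0014 0.0014] [ 0.4981 -0.2219  0.06  ] [ 0.4997 -0.2269  0.06  ]
knob [0.4988 0.0305 0.1075] [0.0001 0.0001] [0.4988 0.0338 0.095 ] [0.4999 0.0313 0.095 ]
[ 0.4774 -0.0836  0.078 ]
[0.4645 0.1498 0.078 ]
d [0.0075 0.0138 0.0956] rv [ 0.05 -0.06  0.06] n 2.3
```

```bash
python3 steer.py "0.009 0.015 0.03 0 0 0;0.009 0.015 0.06 0 0 0;0.009 0.015 0.085 0 0 0;0.009 0.015 0.0955 0 0 0;0.009 0.015 0.0955 0 0 0"
python3 steer.py "0 0 0 0 0 0;0 0 0 0 0 0;0 0 0 0 0 0;0 0 0 0 0 0;0 0 0 0 0 0;0 0 0 0 0 0;0 0 0 0 0 0;0 0 0 0 0 0" 0.04 6
python3 -c "
from h import *
c=cam('wrist');cv2.imwrite('pics/w2.png',c['color'][:,:,::-1])"
```

```text
time_s: 2.5
tool_pos: [0.5581, -0.023, 0.1212]
ee_rot: [179.9, -0.3, -176.6]
force: [-0.8, 0.1, 0.2]
grip_width: 0.09
grip_force: 0.0
time_s: 3.17
tool_pos: [0.5611, -0.0247, 0.1242]
ee_rot: [-180.0, 0.1, -176.7]
force: [-1.4, -0.9, 5.2]
grip_width: 0.0611
grip_force: 6.0
```

View pics/w2.png

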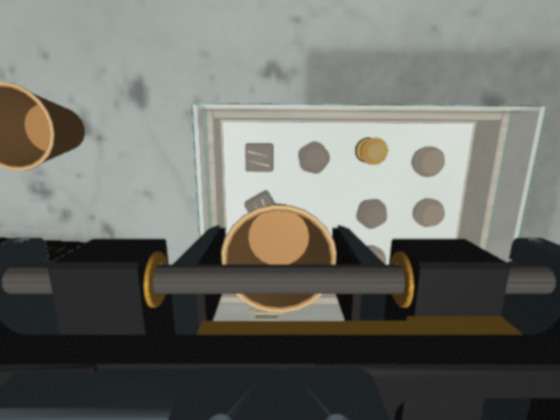

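The wrist view shows the right cup held by its rim, with the ellipse spanning x 222–336 and y 205–311. It is centred between the fingers, at a 61 mm opening.

```bash
python3 steer.py "0 0 -0.015 0 0 0;0 0 -0.04 0 0 0;0 0 -0.07 0 0 0;0.02 -0.03 -0.09 0 0 0;0.045 -0.065 -0.09 0 0 0;0.065 -0.1 -0.09 0 0 0;0.068 -0.12 -0.09 0 0 0;0.068 -0.126 -0.09 0 0 0"
python3 steer.py "0 0 0 0 0 0;0 0 0 0 0 0;0 0 0 0 0 0"
python3 -c "
from h import *
c=cam('wrist');cv2.imwrite('pics/w3.png',c['color'][:,:,::-1]);print(proj(c,[.4997,-.2265,.06]));o=telemetry.get_obs();print(o['tool_pos'],o['grip_width'])"
```

```text
time_s: 3.88
tool_pos: [0.4984, -0.1568, 0.2131]
ee_rot: [-180.0, -0.0, -176.9]
force: [0.4, 0.1, -0.9]
grip_width: 0.0614
grip_force: 6.0
time_s: 4.13
tool_pos: [0.5001, -0.153, 0.2128]
ee_rot: [179.9, -0.0, -176.6]
force: [-0.1, 0.4, -1.6]
grip_width: 0.0613
grip_force: 6.0
[209.04508679 195.22929735]
[ 0.5001308  -0.15294106  0.21286117] 0.0612842052503005
```

View pics/w3.png

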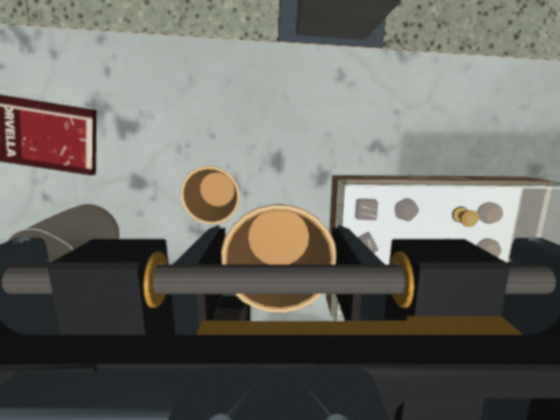

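The wrist view shows the counter cup's rim centred at (210,195), against a predicted (209,195), so the estimate holds. The held cup's rim is at about (279,258) and its floor disc at about (278,237).

Run:
```python
from h import *
c=cam("wrist");o=telemetry.get_obs();z=o['tool_pos'][2]
R=Ro.from_euler('xyz',o['ee_rot'],degrees=True)
r=plane(c,(279,258),z+.014);fl=plane(c,(278,237),z-.026);k=plane(c,(210,195),.06)
print(o['tool_pos'],r,fl,k)
print("rim in tool",R.inv().apply(r-o['tool_pos']).round(4),"floor",R.inv().apply(fl-o['tool_pos']).round(4))
print("rim->counter in tool",R.inv().apply(k-r).round(4)); go([k[0],k[1],z])
```

```text
[ 0.50013144 -0.15295829  0.21292591] [ 0.49764437 -0.15246333  0.22692591] [ 0.49924961 -0.15287954  0.18692591] [ 0.49949972 -0.22543522  0.06      ]
rim in tool [ 0.0025  0.0007 -0.014 ] floor [0.0009 0.0001 0.026 ]
rim->counter in tool [ 0.0024 -0.0731  0.1669]
d [ 0.005  -0.0723 -0.    ] rv [ 0.04 -0.03  0.12] n 1.7
```

```bash
python3 steer.py "0.0035 -0.035 0 0 0 0;0.0035 -0.0725 0 0 0 0;0.0035 -0.0725 0.02 0 0 0;0.0035 -0.0725 0.05 0 0 0;0.0035 -0.0725 0.08 0 0 0;0.0035 -0.0725 0.092 0 0 0;0.0035 -0.0725 0.095 0 0 0;0.0035 -0.0725 0.095 0 0 0"
python3 steer.py "0 0 0 0 0 0;0 0 0 0 0 0"
python3 -c "
from h import *
t=cam('top');s=cam('scene')
a=cv2.resize(t['color'][205:265,295:365],None,fx=5,fy=5);b=cv2.resize(s['color'][225:310,250:340],None,fx=4,fy=4)
im=np.zeros((350,720,3),np.uint8);im[:300,:350]=a;im[:340,360:]=b;cv2.imwrite('pics/p1.png',im[:,:,::-1]);go([.4995-.0015,-.2255,.068])"
```

```text
time_s: 4.9
tool_pos: [0.5005, -0.2258, 0.1174]
ee_rot: [179.9, -0.1, -176.6]
force: [0.4, 0.7, 0.3]
grip_width: 0.0614
grip_force: 6.0
time_s: 5.07
tool_pos: [0.5018, -0.2269, 0.1197]
ee_rot: [-179.9, 0.2, -176.6]
force: [-0.6, 0.5, -0.0]
grip_width: 0.0615
grip_force: 6.0
d [0.0034 0.0017 0.0515] rv [-0.07  0.14  0.04] n 1.2
```

View pics/p1.png

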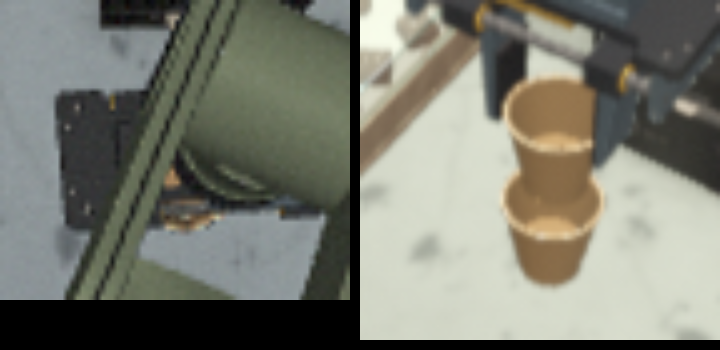

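The scene crop shows the held cup about over the counter cup: the rims are centred at columns 551 and 553 in the crop (4x). In the top crop the arm hides them. I'll lower it.

```bash
python3 steer.py "0.002 0.001 0.015 0 0 0;0.002 0.001 0.03 0 0 0;0.002 0.001 0.04 0 0 0;0.002 0.001 0.046 0 0 0;0.002 0.001 0.0495 0 0 0;0.002 0.001 0.0495 0 0 0;0.002 0.001 0.0495 0 0 0"
python3 steer.py "0 0 0 0 0 0;0 0 0 0 0 0"
```

```text
time_s: 5.75
tool_pos: [0.4989, -0.226, 0.0691]
ee_rot: [-180.0, 0.0, -176.7]
force: [-0.1, 0.7, -0.6]
grip_width: 0.0615
grip_force: 6.0
time_s: 5.92
tool_pos: [0.4989, -0.2261, 0.0693]
ee_rot: [-180.0, 0.1, -176.7]
force: [0.4, -0.1, -0.2]
grip_width: 0.0613
grip_force: 6.0
```

No contact force and about 3 mm to go. I'll lower 2 mm more, open, wait, and then rise.

```bash
python3 steer.py "0 0 0.002 0 0 0;0 0 0.002 0 0 0;0 0 0.002 0 0 0"
python3 steer.py "0 0 0 0 0 0;0 0 0 0 0 0;0 0 0 0 0 0;0 0 0 0 0 0;0 0 0 0 0 0;0 0 0 0 0 0;0 0 0 0 0 0;0 0 0 0 0 0" 0.09
python3 steer.py "0 0 -0.03 0 0 0;0 0 -0.06 0 0 0;0 0 -0.09 0 0 0;-0.01 0.04 -0.12 0 0 0;-0.02 0.08 -0.15 0 0 0;-0.02 0.12 -0.15 0 0 0;-0.02 0.14 -0.15 0 0 0;-0.02 0.14 -0.15 0 0 0"
python3 -c "
from h import *
c=cam('wrist');s=cam('scene')
b=cv2.resize(s['color'][225:310,250:340],None,fx=4,fy=4)
im=np.zeros((420,800,3),np.uint8);im[:,:440]=c['color'][:,:440];im[:340,440:]=b;cv2.imwrite('pics/w4.png',im[:,:,::-1]);o=telemetry.get_obs();print(o['tool_pos']);print(proj(c,[.4995,-.2255,.08]));go([.586,.098,.22])"
```

```text
time_s: 6.17
tool_pos: [0.4985, -0.2259, 0.0667]
ee_rot: [180.0, 0.0, -176.7]
force: [-0.1, 0.4, -0.7]
grip_width: 0.0612
grip_force: 6.0
time_s: 6.83
tool_pos: [0.4985, -0.2259, 0.0667]
ee_rot: [180.0, 0.0, -176.7]
force: [0.4, -0.5, -0.2]
grip_width: 0.0898
grip_force: 0.0
time_s: 7.5
tool_pos: [0.5103, -0.08, 0.2182]
ee_rot: [179.9, 0.1, -176.4]
force: [-0.1, -0.4, -0.2]
grip_width: 0.0901
grip_force: 0.0
[ 0.51027296 -0.08411136  0.21697434]
[134.070956  182.9267679]
d [-0.0866  0.1772 -0.0031] rv [-0.03  0.03  0.18] n 4.7
```

View pics/w4.png

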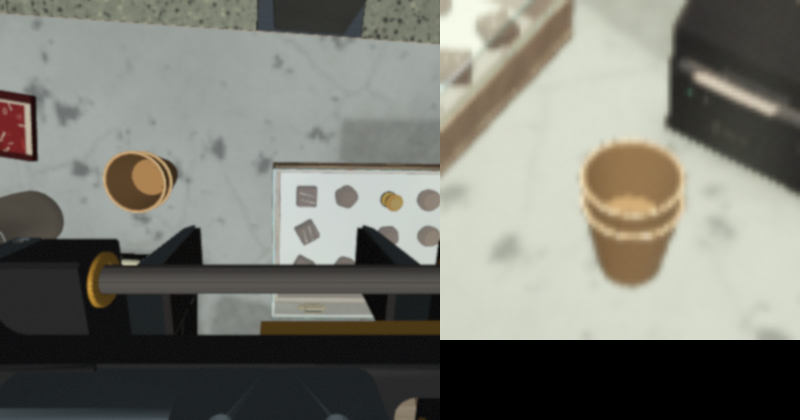

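The first cup is nested neatly: its rim is at (136,182) in the wrist view, and the scene crop shows two concentric rims. Next is the left cup.

```bash
python3 steer.py "-0.02 0.04 0 0 0 0;-0.04 0.08 0 0 0 0;-0.06 0.12 0 0 0 0;-0.075 0.155 0 0 0 0;-0.085 0.175 0 0 0 0;-0.0865 0.178 0 0 0 0;-0.0865 0.178 0 0 0 0;-0.0865 0.178 0 0 0 0"
python3 steer.py "0 0 0 0 0 0;0 0 0 0 0 0"
python3 - <<'E'
from h import *
c=cam("wrist");m=tan(c);p=proj(c,[.586,.098,.138]);print(p,telemetry.get_obs()['tool_pos'])
for b,s,ce in blobs(m,400): print(s,ce)
y,x=np.where(m[150:262,200:360]>0); 
go([.586,.098,.123])
E
```

```text
time_s: 8.27
tool_pos: [0.5862, 0.0961, 0.216]
ee_rot: [-179.9, -0.1, -176.7]
force: [-0.8, 0.1, 0.5]
grip_width: 0.0896
grip_force: 0.0
time_s: 8.43
tool_pos: [0.586, 0.0959, 0.2168]
ee_rot: [-180.0, -0.0, -176.8]
force: [0.8, 1.2, 0.5]
grip_width: 0.0899
grip_force: 0.0
[280.38534722 217.67437666] [0.58608135 0.09616853 0.21690335]
[ 246  183   74   72 4161] [282.08243211 218.23143475]
[ 86 253  32  55 905] [ 98.44088398 280.46298343]
[452 253  19  55 489] [463.11656442 281.90184049]
[ 195  294  362   40 4633] [394.2784373  322.52795165]
d [-0.      0.0019  0.0939] rv [-0.01 -0.   -0.09] n 2.3
```

```bash
python3 steer.py "0 0.003 0.03 0 0 0;0 0.003 0.06 0 0 0;0 0.003 0.085 0 0 0;0 0.003 0.093 0 0 0;0 0.003 0.093 0 0 0"
python3 steer.py "0 0 0 0 0 0;0 0 0 0 0 0;0 0 0 0 0 0;0 0 0 0 0 0;0 0 0 0 0 0;0 0 0 0 0 0;0 0 0 0 0 0;0 0 0 0 0 0" 0.04 6
python3 steer.py "0 0 -0.015 0 0 0;0 0 -0.04 0 0 0;0 0 -0.07 0 0 0;0 0 -0.1 0 0 0;0.01 -0.03 -0.11 0 0 0;0.025 -0.07 -0.11 0 0 0;0.04 -0.11 -0.11 0 0 0;0.055 -0.15 -0.11 0 0 0"
python3 -c "
from h import *
go([.4985,-.155,.23])"
```

```text
time_s: 8.9
tool_pos: [0.5846, 0.0998, 0.1218]
ee_rot: [-180.0, -0.3, -176.7]
force: [-0.8, 0.2, -0.6]
grip_width: 0.0898
grip_force: 0.0
time_s: 9.57
tool_pos: [0.5869, 0.1007, 0.1247]
ee_rot: [-180.0, 0.1, -176.7]
force: [0.7, -1.5, 5.9]
grip_width: 0.0611
grip_force: 6.0
time_s: 10.23
tool_pos: [0.5399, -0.05, 0.2335]
ee_rot: [180.0, -0.0, -176.6]
force: [0.7, -1.1, -0.9]
grip_width: 0.0609
grip_force: 6.0
d [ 0.0476 -0.1023  0.0034] rv [ 0.03 -0.03  0.11] n 2.7
```

```bash
python3 steer.py "0.015 -0.035 0 0 0 0;0.03 -0.07 0 0 0 0;0.046 -0.095 0 0 0 0;0.046 -0.098 0 0 0 0;0.046 -0.098 0 0 0 0;0.046 -0.098 0 0 0 0;0.046 -0.098 0 0 0 0"
python3 - <<'E'
from h import *
c=cam("wrist");m=tan(c);o=telemetry.get_obs();z=o['tool_pos'][2];print(o['tool_pos'],o['grip_width'])
for b,s,ce in blobs(m,400): print(s,ce)
print("stack pred",proj(c,[.4985,-.225,.08]),"held pred",proj(c,np.add(o['tool_pos'],[-.0025,0,.014])))
go([.4985,-.2255,.138])
E
```

```text
time_s: 10.82
tool_pos: [0.5011, -0.1485, 0.2335]
ee_rot: [179.9, -0.0, -176.6]
force: [1.0, 0.0, 0.1]
grip_width: 0.061
grip_force: 6.0
[ 0.50116882 -0.14842264  0.23349752] 0.060952004180736985
[ 177  164   61   57 2721] [206.92024991 191.70121279]
[ 221  173  300   93 5894] [290.37852053 234.06633865]
[144 253  23  55 708] [152.63418079 280.37146893]
[392 253  22  55 618] [405.16504854 281.27508091]
[ 233  293   90   21 1249] [276.62289832 301.33226581]
[ 197  316  322   18 4372] [365.67726441 326.43824337]
stack pred [206.38941187 192.82186026] held pred [278.3266704  258.03414703]
d [ 0.0073 -0.0768  0.0954] rv [ 0.04 -0.01  0.12] n 2.9
```

```bash
python3 steer.py "0.007 -0.04 0 0 0 0;0.007 -0.077 0 0 0 0;0.007 -0.077 0.03 0 0 0;0.007 -0.077 0.06 0 0 0;0.007 -0.077 0.085 0 0 0;0.007 -0.077 0.094 0 0 0;0.007 -0.077 0.094 0 0 0;0.007 -0.077 0.094 0 0 0"
python3 steer.py "0 0 0 0 0 0;0 0 0 0 0 0;0 0 0 0 0 0"
python3 - <<'E'
from h import *
s=cam("scene");m=tan(s)[220:310,255:335]
for b,st,ce in blobs(m,100):
    print(st+[255,220,0,0,0],ce)
    for r in range(st[1],st[1]+st[3],2):
        x=np.where(b[r])[0]; print(r+220,x.min()+255,x.max()+255,(x.min()+x.max())/2+255)
o=telemetry.get_obs();print(proj(s,np.add(o['tool_pos'],[-.0015,0,.014])),proj(s,[.4985,-.225,.08]),proj(s,[.4985,-.225,.06]))
go([.4985,-.2255,.088])
E
```

```text
time_s: 11.53
tool_pos: [0.499, -0.2264, 0.1402]
ee_rot: [-180.0, 0.0, -176.6]
force: [0.1, -1.0, -0.3]
grip_width: 0.0612
grip_force: 6.0
time_s: 11.78
tool_pos: [0.499, -0.2271, 0.1412]
ee_rot: [-179.9, 0.1, -176.7]
force: [-0.6, 0.7, -1.6]
grip_width: 0.061
grip_force: 6.0
[255 230  24  31 192] [11.69791667 24.56770833]
230 277 278 277.5
232 275 278 276.5
234 274 278 276.0
236 272 278 275.0
238 270 277 273.5
240 267 275 271.0
242 266 273 269.5
244 264 271 267.5
246 262 269 265.5
248 260 267 263.5
250 258 265 261.5
252 256 262 259.0
254 255 260 257.5
256 255 258 256.5
258 255 258 256.5
260 256 256 256.0
[ 285  238   26   58 1124] [42.51601423 45.32295374]
238 297 302 299.5
240 288 307 297.5
242 286 308 297.0
244 285 308 296.5
246 285 308 296.5
248 287 308 297.5
250 288 307 297.5
252 288 307 297.5
254 289 307 298.0
256 289 307 298.0
258 290 307 298.5
260 290 307 298.5
262 290 307 298.5
264 288 307 297.5
266 286 309 297.5
268 286 309 297.5
270 286 310 298.0
272 286 309 297.5
274 286 309 297.5
276 286 309 297.5
278 287 309 298.0
280 288 307 297.5
282 288 307 297.5
284 288 306 297.0
286 289 305 297.0
288 290 305 297.5
290 290 304 297.0
292 291 303 297.0
294 293 302 297.5
[297.94195216 247.10403082] [296.47426474 269.07594279] [296.22262114 274.80278214]
d [0.0003 0.0017 0.0529] rv [-0.06  0.12  0.04] n 1.3
```

Aligned in columns to about 1 px. I'll lower it.

```bash
python3 steer.py "0 0.001 0.015 0 0 0;0 0.001 0.03 0 0 0;0 0.001 0.04 0 0 0;0 0.001 0.048 0 0 0;0 0.001 0.052 0 0 0;0 0.001 0.052 0 0 0;0 0.001 0.052 0 0 0"
python3 steer.py "0 0 0 0 0 0;0 0 0 0 0 0"
```

```text
time_s: 12.42
tool_pos: [0.4983, -0.2261, 0.088]
ee_rot: [-180.0, 0.0, -176.7]
force: [-0.5, 0.5, -0.4]
grip_width: 0.0611
grip_force: 6.0
time_s: 12.58
tool_pos: [0.4985, -0.2261, 0.0884]
ee_rot: [-180.0, 0.1, -176.7]
force: [0.2, -0.6, -1.5]
grip_width: 0.0608
grip_force: 6.0
```

```bash
python3 steer.py "0 0 0.0015 0 0 0;0 0 0.0015 0 0 0"
python3 steer.py "0 0 0 0 0 0;0 0 0 0 0 0;0 0 0 0 0 0;0 0 0 0 0 0;0 0 0 0 0 0;0 0 0 0 0 0;0 0 0 0 0 0;0 0 0 0 0 0" 0.09
python3 steer.py "0 0 -0.02 0 0 0;0 0 -0.05 0 0 0;0 0 -0.08 0 0 0;0 0.04 -0.11 0 0 0;0 0.08 -0.12 0 0 0;0 0.12 -0.12 0 0 0;0 0.14 -0.12 0 0 0;0 0.14 -0.12 0 0 0"
python3 - <<'E'
from h import *
for n,box in (("scene",(255,220,335,310)),("wrist",(60,100,200,240))):
    c=cam(n);x0,y0,x1,y1=box;m=tan(c)[y0:y1,x0:x1]
    for b,st,ce in blobs(m,150): print(n,st+[x0,y0,0,0,0])
    print([proj(c,[.4985,-.225,z]).round(1) for z in (.1,.08,.06)])
go([.5,.032,.19])
E
```

```text
time_s: 12.75
tool_pos: [0.4984, -0.226, 0.0866]
ee_rot: [-180.0, 0.1, -176.7]
force: [0.0, -0.8, 1.1]
grip_width: 0.0613
grip_force: 6.0
time_s: 13.42
tool_pos: [0.4981, -0.2259, 0.0862]
ee_rot: [180.0, -0.0, -176.7]
force: [-1.0, 0.0, -1.0]
grip_width: 0.09
grip_force: 0.0
time_s: 14.08
tool_pos: [0.4893, -0.0821, 0.2069]
ee_rot: [179.9, 0.0, -176.4]
force: [-0.1, 0.2, -0.6]
grip_width: 0.0901
grip_force: 0.0
scene [255 226  27  35 217]
scene [286 255  25  41 798]
[array([296.7, 263.2]), array([296.5, 269.1]), array([296.2, 274.8])]
wrist [  91  173   85   67 4301]
[array([125.6, 209.8]), array([135.3, 205. ]), array([143.8, 200.7])]
d [-0.0171  0.1168  0.0164] rv [-0.04  0.03  0.15] n 2.9
```

The scene mask shows the stack's top edge at row 255, which matches three nested rims. On to the knob.

```bash
python3 steer.py "-0.005 0.04 0 0 0 0;-0.01 0.08 0.005 0 0 0;-0.017 0.115 0.01 0 0 0;-0.017 0.117 0.016 0 0 0;-0.017 0.117 0.016 0 0 0;-0.017 0.117 0.016 0 0 0"
python3 - <<'E'
from h import *
c=cam("wrist");print(telemetry.get_obs()['tool_pos'],proj(c,[.4995,.032,.099]))
h=cv2.cvtColor(c["color"],cv2.COLOR_RGB2HSV);m=cv2.inRange(h,(15,110,90),(32,255,255));m[255:]=0
for b,st,ce in blobs(m,40): print(st,ce,plane(c,ce,.092).round(4))
im=c["color"].copy();cv2.imwrite("pics/w5.png",im[:,:,::-1])
E
```

```text
time_s: 14.68
tool_pos: [0.5001, 0.0304, 0.1897]
ee_rot: [-179.9, -0.1, -176.7]
force: [-0.1, 0.5, 0.2]
grip_width: 0.0904
grip_force: 0.0
[0.50029682 0.03004611 0.19005872] [279.89417724 213.54553167]
[  0 161  30  24  52] [ 14.09615385 169.07692308] [ 0.4746 -0.2004  0.092 ]
[ 11 160  39  58 124] [ 35.48387097 186.76612903] [ 0.4892 -0.1839  0.092 ]
[  0 175  15  52 383] [  6.54046997 196.06788512] [ 0.4991 -0.2106  0.092 ]
[ 13 186  21  37  77] [ 26.24675325 208.36363636] [ 0.5094 -0.1948  0.092 ]
[273 202  17  20 212] [280.46698113 211.44811321] [0.4993 0.0325 0.092 ]
```

View pics/w5.png

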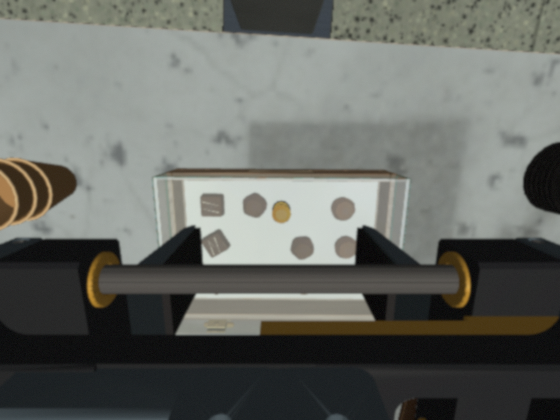

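The wrist view shows the knob at (281,211), the glass front edge level in the picture at row about 178 (yaw good), and three nested rims at the left edge. I'll descend on the knob.

```bash
python3 steer.py "0.001 0.0025 0.03 0 0 0;0.001 0.0025 0.06 0 0 0;0.001 0.0025 0.085 0 0 0;0.001 0.0025 0.1 0 0 0;0.001 0.0025 0.104 0 0 0;0.001 0.0025 0.104 0 0 0;0.001 0.0025 0.104 0 0 0" 0.05
python3 steer.py "0 0 0 0 0 0;0 0 0 0 0 0;0 0 0 0 0 0;0 0 0 0 0 0;0 0 0 0 0 0;0 0 0 0 0 0;0 0 0 0 0 0;0 0 0 0 0 0" 0 20
```

```text
time_s: 15.32
tool_pos: [0.5, 0.0331, 0.0871]
ee_rot: [-180.0, 0.1, -176.8]
force: [-0.8, -0.3, 0.5]
grip_width: 0.0503
grip_force: 0.0
time_s: 15.98
tool_pos: [0.4993, 0.0326, 0.0866]
ee_rot: [-179.8, 0.0, -176.6]
force: [-0.2, -5.8, 1.1]
grip_width: 0.0153
grip_force: 20.0
```

```bash
python3 steer.py "-0.001 0 -0.005 0 2 0;-0.003 0 -0.01 0 4 0;-0.0047 0 -0.0145 0 6 0;-0.0075 0 -0.0215 0 9 0;-0.0109 0 -0.0285 0 12 0;-0.0145 0 -0.035 0 15 0;-0.0185 0 -0.0417 0 18 0;-0.0185 0 -0.0417 0 18 0"
cat >> h.py <<'E'
def arc(th0,ths):
    "rows from lid angle th0 to each of ths, tool turning with the lid, in the tool's axes now"
    P=lambda t:np.array([.141*np.cos(t)-.0385*np.sin(t),-.141*np.sin(t)-.0385*np.cos(t)])
    for t in ths:
        a=np.radians(th0);d=P(np.radians(t))-P(a); X=np.array([np.cos(a),-np.sin(a)]);Z=np.array([np.sin(a),np.cos(a)])
        print(t,(d@X).round(4),(d@Z).round(4),t-th0)
E
python3 -c "
from h import *
o=telemetry.get_obs();print(o['tool_pos'],o['q'],o['force'],o['grip_width'])
p=o['tool_pos']-[.640,.0406,.0475];print(np.degrees(np.arctan2(p[2],-p[0])-np.arctan2(.0391,.141)))
arc(18,[22,26,30,34,38,42,45])"
```

```text
time_s: 16.65
tool_pos: [0.5181, 0.0335, 0.128]
ee_rot: [-179.8, -18.2, -176.7]
force: [-2.7, -5.7, -0.7]
grip_width: 0.0155
grip_force: 20.0
[0.51805559 0.03349239 0.1280105 ] [  2.68581852  27.06452747  91.33358558  -0.40233748  79.83948394
 -90.53504566] [-2.70942135 -5.6708182  -0.73601198] 0.01546360869978268
17.934751850615836
22 -0.003 -0.0097 4
26 -0.0067 -0.0192 8
30 -0.0111 -0.0285 12
34 -0.0161 -0.0374 16
38 -0.0217 -0.0459 20
42 -0.0278 -0.054 24
45 -0.0328 -0.0598 27
```

```bash
python3 steer.py "-0.003 0 -0.0097 0 4 0;-0.0067 0 -0.0192 0 8 0;-0.0111 0 -0.0285 0 12 0;-0.0161 0 -0.0374 0 16 0;-0.0217 0 -0.0459 0 20 0;-0.0278 0 -0.054 0 24 0;-0.0328 0 -0.0598 0 27 0;-0.0328 0 -0.0598 0 27 0"
python3 steer.py "0 0 0 0 0 0;0 0 0 0 0 0;0 0 0 0 0 0;0 0 0 0 0 0"
python3 - <<'E'
from h import *
o=telemetry.get_obs();print(o['tool_pos'],o['q'],o['force'],o['grip_width'],o['grip_force'])
p=o['tool_pos']-[.640,.0406,.0475];print("lid",np.degrees(np.arctan2(p[2],-p[0])-np.arctan2(.0391,.141)),np.hypot(p[0],p[2]))
c=cam("wrist");h=cv2.cvtColor(c["color"],cv2.COLOR_RGB2HSV);m=cv2.inRange(h,(15,110,90),(32,255,255));m[275:]=0;m[:,:200]=0;m[:,360:]=0
for b,st,ce in blobs(m,30): print(st,ce)
s=cam("scene");m=tan(s)[220:310,255:335]
for b,st,ce in blobs(m,150): print(st+[255,220,0,0,0])
E
```

```text
time_s: 17.32
tool_pos: [0.5662, 0.0359, 0.175]
ee_rot: [-179.7, -45.6, -176.9]
force: [-4.2, -7.1, 6.8]
grip_width: 0.0153
grip_force: 20.0
time_s: 17.65
tool_pos: [0.5663, 0.036, 0.1751]
ee_rot: [-179.7, -45.1, -176.9]
force: [-2.1, -6.8, 1.6]
grip_width: 0.0153
grip_force: 20.0
[0.56633009 0.0359529  0.1750815 ] [  2.79545685  44.56914456  63.00898209  -0.61796518 117.53592906
 -90.49483022] [-2.08947801 -6.81045364  1.5677911 ] 0.015250233660765495 19.99994754209183
lid 44.49743806819187 0.14732377752062226
[264 240  30  25 593] [278.21247892 253.85834739]
[235 252   7  23 125] [238.096 263.496]
[316 252   7  23 120] [318.825      263.88333333]
[255 226  27  35 222]
[286 255  25  41 802]
```

The knob is still between the pads, the lid is at about 44.5°, and the stack is unchanged. I'll hand it in.

```bash
python3 -c "
from plant import env, eyes, telemetry, finish_job
print(finish_job())"
```

```text
the job is handed in; nothing more can be done
None
```

Both cups from the lid are nested in the counter cup as one upright stack of three. The lid is held by its knob at about 44.5° by my last measurement, and the job is handed in; it returned no verdict.

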